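# Flash-sterilise the acrylic cases in the vanity cabinet

### The job

Pull the steriliser cabinet's door wide open, stand every round acrylic case upright in the rack on the inside of the door, and push the door until its roller catch snaps it fully shut. Then press the green start plunger on top right down to the bottom for a quick flash, let it spring back, and pull the door wide open again so that the cases air in the rack; leave the other things on the counter where they are.

Things in the scene. Friction and masses are not known exactly. Their poses are not given: they have to be found in the camera images.
- door (a joint): upright door 250 mm wide, 14 mm thick, from z 8 to 126 mm, on a vertical hinge at the cabinet's left (+y) front edge: 0 = fully shut, grows (rad) as the free edge swings out towards the robot, clockwise from above; stop at 1.75. It stays where it is left (hinge friction 0.12 N m)
- catch (a point): sprung roller catch inside the cabinet behind the door's free edge, not to be touched. Below about 0.03 rad it pulls the door home; between about 0.03 and 0.08 rad it pushes it open again. Getting past it takes about 5 to 10 N at the handle, pulling or pushing
- door_handle (a point): grip point on the door's brass handle: an upright round post 16 mm across, free at its top (z 126 mm), on a bracket whose upper side is at z 80 mm; the point is on the post's axis 20 mm below its top. The post stands 34 mm clear of the door's face, 212 mm from the hinge line along the door. It can be pinched from above in any direction; the gripper need not turn with the door
- door_hinge (a point): point on the door's vertical hinge line, at the handle's height. Its axes turn with the door: x from the door's outer face to its inner face (straight into the cabinet when shut), y along the door from free edge to hinge, z up
- rack (a point): centre of the inner floor (z 20 mm) of the open-topped pink rack on the door's inner side; it swings with the door, and is under the roof when shut. x away from the door panel (whose face is 44 mm from here), y along the rack to the hinge. Inside 74 mm (x) by 189 mm (y), walls 3 mm thick and 27 mm high: three cases fit side by side in a row. The door's top is 106 mm above this point
- plunger (a joint): green sprung start plunger on the cabinet's roof: 0 = up, 0.014 m = fully down; needs 9 N at the bottom, springs back when let go
- plunger_top (a point): centre of the plunger's round top, 36 mm across, at z 158 mm when up; pressed straight down
- cab: white UV steriliser cabinet, fixed, 250 mm wide (y), 160 mm deep (x), 128 mm high; origin: bottom centre of its front plane; x into the cabinet (away from the robot), y to its left. The plunger is 50 mm behind the front plane and 40 mm left of the middle
- case_a_mid (a point): round acrylic case with a rose pink lid, 0.16 kg or so; this point is its centre, 44 mm above its base, z up along its axis. Body 52 mm across and 52 mm tall, on it a solid rose pink knob 26 mm across and 36 mm tall (88 mm in all); lid and knob do not come off. May be absent
- case_b_mid (a point): round acrylic case with a grey-blue lid, 0.16 kg or so; this point is its centre, 44 mm above its base, z up along its axis. Body 52 mm across and 52 mm tall, on it a solid grey-blue knob 26 mm across and 36 mm tall (88 mm in all); lid and knob do not come off. May be absent
- case_c_mid (a point): round acrylic case with a mustard lid, 0.16 kg or so; this point is its centre, 44 mm above its base, z up along its axis. Body 52 mm across and 52 mm tall, on it a solid mustard knob 26 mm across and 36 mm tall (88 mm in all); lid and knob do not come off. May be absent
- atomizer: bystander: brushed aluminium perfume atomizer, 42 mm across, 109 mm tall; origin at its base
- polish: bystander: red nail polish bottle, 32 mm across, 72 mm tall; origin at its base
- clip: bystander: tortoiseshell claw clip, 90 x 36 x 32 mm, long along its x; origin at its base
- lotion: bystander: green glass bottle, 56 mm across, 140 mm tall; origin at its base
- brushcup: bystander: white cup of make-up brushes, 72 mm across, 170 mm tall; origin at its base
- mirror: bystander: wooden hand mirror lying flat, disc 110 mm across and 11 mm thick, handle 100 mm long to its -x; origin under the disc's centre
- candle: bystander: amber glass candle, 68 mm across, 70 mm tall; origin at its base

How it is judged (in metres and radians):
On the way, in this order (a step that is already met when the one before it is completed fails the run):
1. the door is pulled wide open (more than 1.0 rad) (value of joint door above 1 rad), for 0.1 s.
2. every case present stands upright on the rack's floor while the door is open (x of case_a_mid in the frame of rack between -0.022 and 0.022 m and y of case_a_mid in the frame of rack between -0.08 and 0.08 m and z of case_a_mid in the frame of rack between 0.034 and 0.054 m and angle between each of case_a_mid, case_b_mid, case_c_mid's own z axis and vertical below 0.2 rad and x of case_b_mid in the frame of rack between -0.022 and 0.022 m and y of case_b_mid in the frame of rack between -0.08 and 0.08 m and z of case_b_mid in the frame of rack between 0.034 and 0.054 m and x of case_c_mid in the frame of rack between -0.022 and 0.022 m and y of case_c_mid in the frame of rack between -0.08 and 0.08 m and z of case_c_mid in the frame of rack between 0.034 and 0.054 m and linear speed of each of case_a, case_b, case_c below 0.03 m/s and value of joint door above 0.4 rad), for 0.2 s.
3. the door is pushed shut, held by the catch, the cases still in the rack (value of joint door below 0.015 rad and x of case_a_mid in the frame of rack between -0.022 and 0.022 m and y of case_a_mid in the frame of rack between -0.08 and 0.08 m and z of case_a_mid in the frame of rack between 0.034 and 0.054 m and angle between each of case_a_mid, case_b_mid, case_c_mid's own z axis and vertical below 0.2 rad and x of case_b_mid in the frame of rack between -0.022 and 0.022 m and y of case_b_mid in the frame of rack between -0.08 and 0.08 m and z of case_b_mid in the frame of rack between 0.034 and 0.054 m and x of case_c_mid in the frame of rack between -0.022 and 0.022 m and y of case_c_mid in the frame of rack between -0.08 and 0.08 m and z of case_c_mid in the frame of rack between 0.034 and 0.054 m), for 0.3 s.
4. the plunger is pressed to the bottom with the door shut (value of joint plunger above 0.0125 m and value of joint door below 0.015 rad), for 0.05 s.
5. the door is pulled wide open again (more than 1.0 rad) (value of joint door above 1 rad), for 0.1 s.
At the end, for the whole second after the job is handed in: after one closing (below 0.015 rad) the door stands wide open again (over 1.0 rad) and still, every case present stands upright (within 0.2 rad) and still on the floor of the rack, the plunger has been pressed to the bottom (over 12.5 of 14 mm) and has sprung back up (below 3 mm) (value of joint door above 1 rad and velocity of joint door between -0.05 and 0.05 rad/s and value of joint plunger below 0.003 m and x of case_a_mid in the frame of rack between -0.022 and 0.022 m and y of case_a_mid in the frame of rack between -0.08 and 0.08 m and z of case_a_mid in the frame of rack between 0.034 and 0.054 m and angle between each of case_a_mid, case_b_mid, case_c_mid's own z axis and vertical below 0.2 rad and x of case_b_mid in the frame of rack between -0.022 and 0.022 m and y of case_b_mid in the frame of rack between -0.08 and 0.08 m and z of case_b_mid in the frame of rack between 0.034 and 0.054 m and x of case_c_mid in the frame of rack between -0.022 and 0.022 m and y of case_c_mid in the frame of rack between -0.08 and 0.08 m and z of case_c_mid in the frame of rack between 0.034 and 0.054 m and linear speed of each of case_a, case_b, case_c below 0.03 m/s); the robot touches nothing.
It fails at once if one of the other things on the counter (atomizer, polish, clip, lotion, brushes, mirror, candle) is shifted by more than 30 mm (distance of any of atomizer, polish, clip, lotion, brushcup, mirror, candle from where it was at the start of the episode above 0.03 m).
Of case_a, case_b, case_c only 2 to 3 are there at a start; the rules pass over those that are not, and their reading is None.
At some moment in a run one of case_a, case_b, case_c may be knocked a few centimetres aside while the robot is not near it.
It also fails if it takes over 210 s, if anything falls off the work surface, if the arm or the gripper's body presses on something with over 40 N, if the wrist force passes 120 N, or if a joint passes its speed limit or range.

### The arm

A 6-joint arm with a two-finger parallel gripper is mounted at the origin on the work surface. World frame = base frame: x ahead of the robot, y to its left, z up, the work surface at z = 0. Lengths are in m, angles in degrees, forces in N, time in s.
With the tool pointing down it reaches from about 0.375 to 0.9 m from the base axis. Payload 3.1 kg.
Tool frame: the origin (TCP) lies at the very end of the fingers, on their centre line; the grasp point (between the pads) lies behind it (bot.grip_depth is the z of the grasp point in the tool frame, in m); z points along the fingers, y is the direction in which the jaws open and shut (so a half turn about z gives the same grasp; the last joint's range is limited). The gripper opens to 87 mm and grips with 3 to 60 N. Pads are 19 mm wide; open, the fingers measure 117 mm over their backs; the gripper's body (75 mm by 190 mm) begins 51 mm behind the grasp point.
Start: joints at [65.575, 30.224, 82.088, -0, 67.689, -10.227], TCP at [0.153, 0.606, 0.223] pointing down, gripper open.
Joint ranges: [-176.69, 176.69], [-43.24, 126.21], [12.49, 139.97], [-82, 262], [0, 151.66], [-163.58, 163.58]. Speed limits (degrees/s): [159.86, 159.86, 180, 180, 180, 180].

### API

Orientations are given as a 3x3 rotation matrix whose columns are the frame's x, y, z axes.
In Python, from rig import bot, vision gives the robot as it stands. The module is installed in compiled form; this text tells all that it offers.
- The arm moves only by the shell command python3 -m jog 'ROWS'. ROWS is JSON, a list of rows, each a list of 3 entries, a list of its own where there are three numbers: the shift along the tool's x, y, z in mm, then the turn, a rotation vector about the tool's x, y, z in degrees, then the closure, from 0 (fully open) to 1 (shut). In form: [[[dx, dy, dz], [wx, wy, wz], fingers], ...]. A call has 1 to 12 rows; each row is the pose to reach, as a shift and turn from the pose commanded when the call began, along the tool's axes at that moment; what a row does not reach only later rows make up. A row lasts 1/12 s, in which the tool goes at most 41.7 mm and 7.16 degrees, less where a joint would pass 70% of its speed; a pose out of reach is approached as far as the arm can. A call with a gripper value outside its range is refused whole. The fingers move at their own pace and stop on an object; the grip force is fixed at half the most. Time passes only in rows, so rows that repeat a pose let the fingers close. It gives the time, the measured TCP pose, the force and the opening at its end, in the units of the state.
- bot.read_state(): the state, without advancing time (a new reading comes with each control period).
- vision.capture(name): name is "side" or "top" or "wrist"; returns the picture (384x512x3 uint8, red, green, blue); there is no depth.
- vision.camera_info(name): a dict with "intrinsics" (3x3 intrinsics, pixels), "camera_from_world" (4x4, takes a point from world to camera coordinates); the wrist camera has in their place "mount" (4x4, takes a point from camera to tool coordinates, whose origin is the TCP and whose axes are the flange's). Camera axes: x right, y up, looking along -z (the intrinsics and any distortion apply to the point x, -y, -z); pixel columns grow to the right and rows downward; lengths in m; the calibration is good to about 2 mm. A picture is of the moment at which its call begins: read the wrist's pose just before it. camera_info takes no time and is no camera call.
- bot.hand_in(): hands the job in, once; it reports no verdict.
The state is a dict: "time_s": time; "joint_positions": joint angles; "qvel": joint speeds; "tau": joint torques, N m; "position": TCP position; "tcp_rot": TCP orientation; "force": force on the tool from outside, world axes, zero at the start; "moment": the same for the moment, N m; "opening": opening from 0.0 (shut) to 1.0 (fully open).
Only numpy, scipy, OpenCV 4.12 (cv2) and the standard library are available. Lean on these libraries where they do the work, as an engineer would, in place of code of your own. Each camera call takes 0.05 s, during which the arm holds its last target. There are 200 camera calls.

## Working session

There is one attempt and no reset: what is moved stays moved. The work goes in short steps, Python scripts to look and compute and a shell command to move; the robot and the scene stay as the last step left them, time stands still between calls to the robot, and variables do not carry over. Pictures are saved under pics/ and viewed, about 12 in all and at most 16, crops included, and the job is handed in when it is done.

```bash
mkdir -p pics
cat > h.py <<'E'
import numpy as np, cv2
from rig import bot, vision
def snap(cam,name):
    im=vision.capture(cam); cv2.imwrite(f'pics/{name}.png',im[:,:,::-1]); return im
def ray(cam,u,v):
    i=vision.camera_info(cam); K=np.array(i['intrinsics']); 
    if cam=='wrist':
        s=bot.read_state(); T=np.eye(4); T[:3,:3]=s['tcp_rot']; T[:3,3]=s['position']; M=T@np.array(i['mount'])
    else: M=np.linalg.inv(np.array(i['camera_from_world']))
    d=np.linalg.inv(K)@[u,v,1]; d=M[:3,:3]@[d[0],-d[1],-d[2]]
    return M[:3,3],d
def at_z(cam,u,v,z):
    o,d=ray(cam,u,v); return o+d*(z-o[2])/d[2]
def proj(cam,p):
    i=vision.camera_info(cam); K=np.array(i['intrinsics'])
    if cam=='wrist':
        s=bot.read_state(); T=np.eye(4); T[:3,:3]=s['tcp_rot']; T[:3,3]=s['position']; W=np.linalg.inv(T@np.array(i['mount']))
    else: W=np.array(i['camera_from_world'])
    c=W@[*p,1]; q=K@[c[0],-c[1],-c[2]]; return q[:2]/q[2]
def show(): 
    s=bot.read_state(); print(s['time_s'],np.round(s['position'],4),np.round(s['tcp_rot'],3).tolist(),s['force'],s['opening'])
E
python3 - <<'E'
from h import *
show(); print(bot.grip_depth)
a=snap('top','t0'); b=snap('side','s0')
for c in('top','side','wrist'): print(vision.camera_info(c))
E
```

```text
0.0 [0.153  0.6052 0.2216] [[-0.969, 0.245, -0.001], [0.245, 0.969, -0.002], [0.0, -0.002, -1.0]] [-0.76250205  0.42689055 -0.7913751 ] 0.9969669886383821
-0.0187
{'intrinsics': array([[378.69350327,   0.        , 259.2397748 ],
       [  0.        , 378.69350327, 186.48042186],
       [  0.        ,   0.        ,   1.        ]]), 'camera_from_world': array([[-0.10400938, -0.99457404, -0.00212864,  0.07626759],
       [ 0.97234942, -0.10213468,  0.21001217, -0.5424526 ],
       [-0.20909006,  0.01977346,  0.97769646, -1.08963885],
       [ 0.        ,  0.        ,  0.        ,  1.        ]])}
{'intrinsics': array([[383.61468467,   0.        , 252.76173617],
       [  0.        , 383.61468467, 192.39479482],
       [  0.        ,   0.        ,   1.        ]]), 'camera_from_world': array([[ 0.84755104, -0.5303143 , -0.02059078, -0.4452301 ],
       [ 0.28378513,  0.42007853,  0.8619745 , -0.25238349],
       [-0.44846766, -0.73641074,  0.5065333 , -1.2039244 ],
       [ 0.        ,  0.        ,  0.        ,  1.        ]])}
{'intrinsics': array([[327.62441071,   0.        , 256.9752633 ],
       [  0.        , 327.62441071, 185.68570571],
       [  0.        ,   0.        ,   1.        ]]), 'mount': array([[ 6.14064479e-04,  9.54966398e-01,  2.96713334e-01,
         8.13609639e-02],
       [ 9.99999811e-01, -5.96790909e-04, -1.48793778e-04,
         2.56578201e-04],
       [ 3.49827622e-05,  2.96713369e-01, -9.54966583e-01,
        -1.61546838e-01],
       [ 0.00000000e+00,  0.00000000e+00,  0.00000000e+00,
         1.00000000e+00]])}
```

View pics/t0.png

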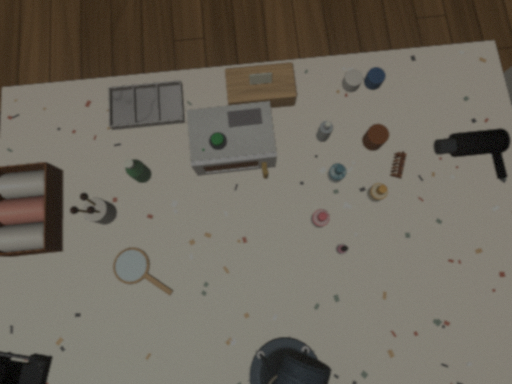

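View pics/s0.png

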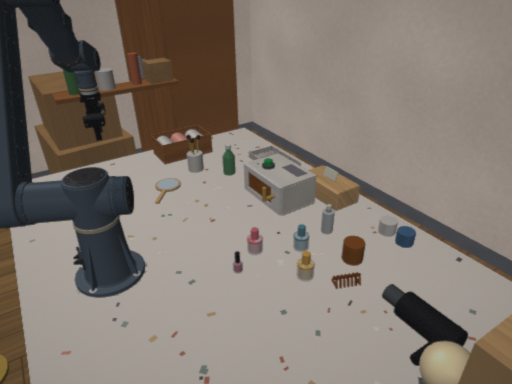

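The top view shows all three cases: blue near (338,172), mustard (380,190) and pink (320,217). The cabinet is around (230,135), with its handle at (265,168). I'll enlarge the picture to read these more closely.

Run:
```python
import cv2
a=cv2.imread('pics/t0.png')[90:260,180:420]
a=cv2.resize(a,None,fx=3.3,fy=3.3,interpolation=cv2.INTER_CUBIC); cv2.imwrite('pics/t0c.png',cv2.convertScaleAbs(a,alpha=1.4))
```

```text
(no output)
```

View pics/t0c.png

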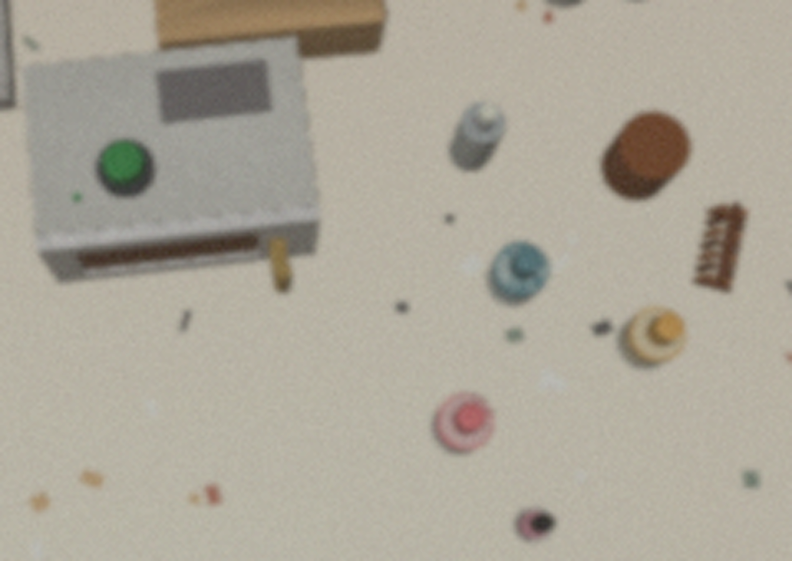

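Run:
```python
from h import *
f=lambda x,y,z: at_z('top',180+x/3.3,90+y/3.3,z)
for n,x,y,z in [('BL',25,65,.128),('BR',297,38,.128),('FL',38,238,.128),('FR',318,214,.128),('blue',525,261,.088),('must',667,327,.088),('pink',471,416,.088),('plunger',122,161,.158),('polish',541,523,.072),('atom',489,113,.109),('candle',654,144,.07),('clip',720,247,.016),('posttop',279,243,.126),('postlow',284,288,.08)]:
    p=f(x,y,z); print(n,p.round(4),round(np.hypot(p[0],p[1]),3))
print(ray('top',0,0)[0])
FL=f(38,238,.128);FR=f(318,214,.128); FL[2]=FR[2]=0
yv=(FL-FR);yv/=np.linalg.norm(yv); xv=np.array([yv[1],-yv[0],0])
print('y',yv,'x',xv,np.linalg.norm(FL-FR), np.linalg.norm(f(25,65,.128)-f(38,238,.128)))
for off in (0,.014):
  h=FL-yv*.212-xv*(.042+off);h[2]=.126; u=proj('top',h); print('post pred',h,(u-[180,90])*3.3)
```

```text
BL [0.7867 0.2082 0.128 ] 0.814
BR [ 0.7869 -0.0382  0.128 ] 0.788
FL [0.6242 0.2073 0.128 ] 0.658
FR [ 0.6203 -0.0382  0.128 ] 0.621
blue [ 0.5688 -0.2219  0.088 ] 0.611
must [ 0.4954 -0.3387  0.088 ] 0.6
pink [ 0.4345 -0.1539  0.088 ] 0.461
plunger [0.6761 0.1262 0.158 ] 0.688
polish [ 0.3367 -0.2046  0.072 ] 0.394
atom [ 0.7046 -0.2049  0.109 ] 0.734
candle [ 0.6724 -0.3629  0.07  ] 0.764
clip [ 0.5802 -0.4281  0.016 ] 0.721
posttop [ 0.5982 -0.0015  0.126 ] 0.598
postlow [ 0.5685 -0.0034  0.08  ] 0.569
[0.30755336 0.04199647 1.17942004]
y [0.01587018 0.99987406 0.        ] x [ 0.99987406 -0.01587018  0.        ] 0.24556374973181336 0.1624886757246927
post pred [ 0.57881419 -0.00401227  0.126     ] [284.22905629 264.1160621 ]
post pred [ 0.56481596 -0.00379009  0.126     ] [285.71342686 279.67818528]
```

```bash
python3 -m jog '[[[-40,-42,-60],[0,0,-7],0],[[-485,-502,-60],[0,0,-14.2],0],[[-485,-502,-60],[0,0,-14.2],0],[[-485,-502,-60],[0,0,-14.2],0],[[-485,-502,-60],[0,0,-14.2],0],[[-485,-502,-60],[0,0,-14.2],0],[[-485,-502,-60],[0,0,-14.2],0],[[-485,-502,-60],[0,0,-14.2],0],[[-485,-502,-60],[0,0,-14.2],0],[[-485,-502,-60],[0,0,-14.2],0],[[-485,-502,-60],[0,0,-14.2],0],[[-485,-502,-60],[0,0,-14.2],0]]'; python3 -c "
from h import *
show()"
```

```text
time_s: 1.1
position: [0.3952, 0.1821, 0.273]
tcp_rot: [[-1.0, -0.0, -0.0], [-0.0, 1.0, 0.0], [0.0, 0.0, -1.0]]
force: [0.5, 0.3, 0.6]
opening: 1.0
1.1 [0.3952 0.1821 0.273 ] [[-1.0, -0.0, -0.0], [-0.0, 1.0, 0.0], [0.0, 0.0, -1.0]] [0.46779861 0.3434702  0.55775263] 1.000212183193345
```

```bash
python3 -m jog '[[[-95,-182,-7],[0,0,0],0.7],[[-95,-182,-7],[0,0,0],0.7],[[-95,-182,-7],[0,0,0],0.7],[[-95,-182,-7],[0,0,0],0.7],[[-95,-182,-7],[0,0,0],0.7],[[-95,-182,-7],[0,0,0],0.7],[[-95,-182,-7],[0,0,0],0.7],[[-95,-182,-7],[0,0,0],0.7]]'; python3 -c "
from h import *
a=snap('wrist','w1');show()
for p in [(.579,-.004,.126),(.565,-.004,.126),(.62,-.0382,.128)]: print(proj('wrist',p))
cv2.imwrite('pics/w1b.png',cv2.convertScaleAbs(a[:,:,::-1],alpha=1.5))"
```

```text
time_s: 1.77
position: [0.489, 0.0024, 0.2794]
tcp_rot: [[-1.0, 0.001, -0.002], [0.001, 1.0, 0.001], [0.002, 0.001, -1.0]]
force: [-0.6, 0.0, -0.9]
opening: 0.48
1.8167 [0.4887 0.003  0.2795] [[-1.0, -0.001, -0.002], [-0.001, 1.0, 0.001], [0.002, 0.001, -1.0]] [-0.68862704  0.42235176 -0.15664636] 0.4298332068769689
[250.05902584 251.58514272]
[249.99248339 239.75731775]
[219.24383738 285.72639148]
```

View pics/w1b.png

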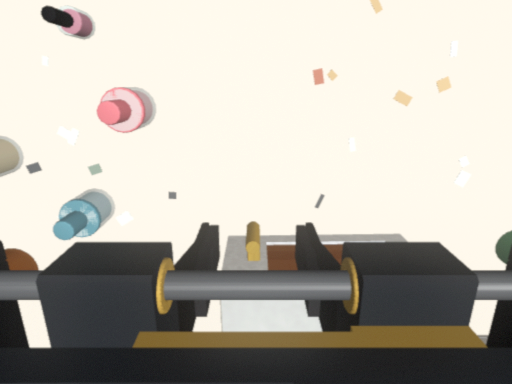

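```bash
python3 -m jog '[[[-92,-5,20],[0,0,0],0.1],[[-92,-5,20],[0,0,0],0.1],[[-92,-5,20],[0,0,0],0.1],[[-92,-5,60],[0,0,0],0.1],[[-92,-5,90],[0,0,0],0.1],[[-92,-5,120],[0,0,0],0.1],[[-92,-5,140],[0,0,0],0.1],[[-92,-5,140],[0,0,0],0.1]]'; python3 -c "
from h import *
a=snap('wrist','w2');show()
print(proj('wrist',(.581,-.002,.126)))
cv2.imwrite('pics/w2b.png',cv2.convertScaleAbs(a[:,:,::-1],alpha=1.5))"
```

```text
time_s: 2.48
position: [0.5774, -0.0005, 0.1357]
tcp_rot: [[-1.0, -0.002, -0.011], [-0.002, 1.0, 0.002], [0.011, 0.002, -1.0]]
force: [-0.8, 0.3, -0.1]
opening: 0.879
2.5333 [ 0.5792 -0.0009  0.1381] [[-1.0, -0.002, -0.006], [-0.002, 1.0, 0.001], [0.006, 0.001, -1.0]] [ 0.21831951  0.20627664 -0.5065696 ] 0.888475622437421
[254.88910593 233.64257888]
```

View pics/w2b.png

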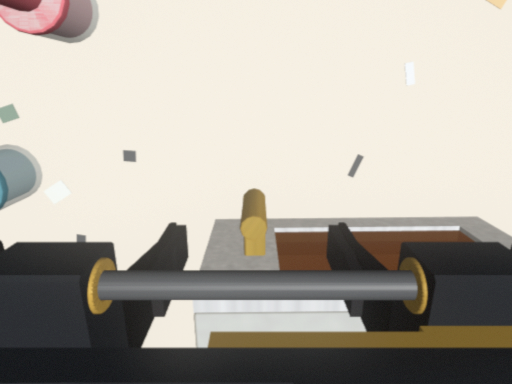

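```bash
python3 -c "
from h import *
a=cv2.imread('pics/w2.png')[175:270,205:305]
cv2.imwrite('pics/w2c.png',cv2.convertScaleAbs(cv2.resize(a,None,fx=6,fy=6,interpolation=2),alpha=1.8))
for z in(.126,.08):
  for x in (.56,.565,.57,.575,.58,.585,.62): print(z,x,proj('wrist',(x,-.002,z)).round(1))"
```

```text
0.126 0.56 [254.9 199.5]
0.126 0.565 [254.9 207.9]
0.126 0.57 [254.9 216. ]
0.126 0.575 [254.9 224.1]
0.126 0.58 [254.9 232.1]
0.126 0.585 [254.9 239.9]
0.126 0.62 [254.8 291.5]
0.08 0.56 [255.2 177.7]
0.08 0.565 [255.2 184.6]
0.08 0.57 [255.2 191.3]
0.08 0.575 [255.2 198. ]
0.08 0.58 [255.2 204.7]
0.08 0.585 [255.2 211.2]
0.08 0.62 [255.1 254.8]
```

View pics/w2c.png

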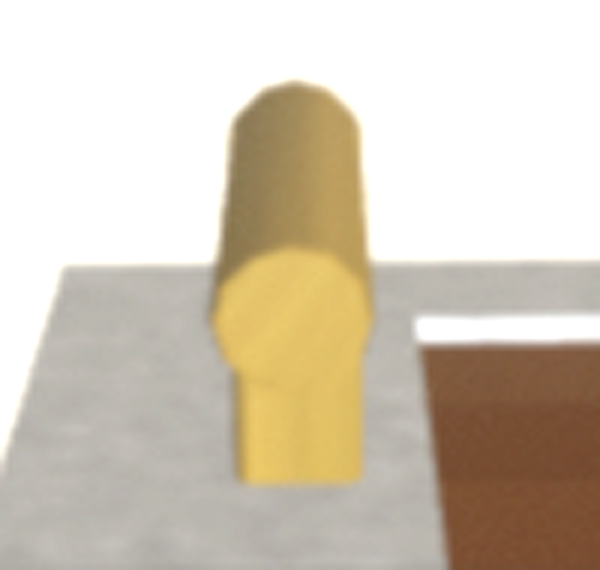

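```bash
python3 -m jog '[[[3,0,30],[0,0,0],0.1],[[3,0,50],[0,0,0],0.1],[[3,0,50],[0,0,0],0.3],[[3,0,50],[0,0,0],1],[[3,0,50],[0,0,0],1],[[3,0,50],[0,0,0],1],[[3,0,50],[0,0,0],1],[[3,0,50],[0,0,0],1],[[3,0,50],[0,0,0],1]]'
```

```text
time_s: 3.28
position: [0.5794, -0.0031, 0.0909]
tcp_rot: [[-1.0, -0.0, 0.001], [-0.0, 1.0, -0.0], [-0.001, -0.0, -1.0]]
force: [-0.1, -0.3, -0.0]
opening: 0.452
```

```bash
python3 -m jog '[[[0,0,0],[0,0,0],1],[[0,0,0],[0,0,0],1],[[0,0,0],[0,0,0],1],[[0,0,0],[0,0,0],1],[[10,2,0],[0,0,0],1],[[21,5.4,0],[0,0,0],1],[[31,9,0],[0,0,0],1],[[41,12.7,0],[0,0,0],1],[[51,17.4,0],[0,0,0],1],[[60.7,22,0],[0,0,0],1],[[70,28,0],[0,0,0],1],[[79.2,33.5,0],[0,0,0],1]]'
```

```text
time_s: 4.28
position: [0.5024, 0.0315, 0.09]
tcp_rot: [[-1.0, 0.003, 0.006], [0.003, 1.0, 0.002], [-0.006, 0.002, -1.0]]
force: [7.5, 6.3, -6.6]
opening: 0.176
```

```bash
python3 -m jog '[[[17,13,0],[0,0,0],1],[[33,28,0],[0,0,0],1],[[47.3,44,0],[0,0,0],1],[[60,61.6,0],[0,0,0],1],[[70.6,80.4,0],[0,0,0],1],[[79.4,100,0],[0,0,0],1],[[86.2,120.7,0],[0,0,0],1],[[91,141.7,0],[0,0,0],1],[[93.6,163.2,0],[0,0,0],1],[[94,184.8,0],[0,0,0],1],[[93.5,195.7,0],[0,0,0],1],[[93.5,195.7,0],[0,0,0],1]]'; python3 -c "
from h import *
show()"
```

```text
time_s: 5.28
position: [0.4038, 0.2276, 0.0898]
tcp_rot: [[-1.0, -0.002, -0.005], [-0.002, 1.0, -0.0], [0.005, -0.0, -1.0]]
force: [-4.5, 0.5, 5.2]
opening: 0.171
5.2833 [0.4038 0.2276 0.0898] [[-1.0, -0.002, -0.005], [-0.002, 1.0, -0.0], [0.005, -0.0, -1.0]] [-4.4706123   0.47637953  5.16060852] 0.1712071704033006
```

```bash
python3 -m jog '[[[0,0,0],[0,0,0],0.65],[[0,0,0],[0,0,0],0.65],[[0,0,0],[0,0,0],0.65],[[0,0,-40],[0,0,0],0.65],[[0,0,-80],[0,0,0],0.65],[[0,0,-120],[0,0,0],0.65],[[0,-40,-120],[0,0,0],0.2],[[0,-80,-120],[0,0,0],0.2],[[0,-120,-120],[0,0,0],0.2],[[0,-160,-120],[0,0,0],0.2],[[0,-200,-120],[0,0,0],0.2],[[0,-240,-120],[0,0,0],0.2]]' && python3 -m jog '[[[-5,-40,0],[0,0,0],0.2],[[-10,-80,0],[0,0,0],0.2],[[-10,-110,0],[0,0,0],0.2],[[-10,-110,0],[0,0,0],0.2],[[-10,-110,0],[0,0,0],0.2]]'; python3 -c "
from h import *
a=snap('wrist','w3');b=snap('top','t3')
show()
cv2.imwrite('pics/w3b.png',cv2.convertScaleAbs(np.hstack([a,cv2.resize(b[90:260,180:420],None,fx=384/170,fy=384/170,interpolation=2)])[:,:,::-1],alpha=1.4))
im=cv2.imread('pics/w3b.png'); print(im.shape); cv2.imwrite('pics/w3b.png',cv2.resize(im,None,fx=.75,fy=.75)) if im.shape[1]>800 else 0
cv2.imwrite('pics/t3c.png',cv2.convertScaleAbs(cv2.resize(b[90:260,180:420],None,fx=3.3,fy=3.3,interpolation=2)[:,:,::-1],alpha=1.4))
print(proj('wrist',(.4345,-.1539,.088)))"
```

```text
time_s: 6.28
position: [0.4067, -0.0165, 0.2105]
tcp_rot: [[-1.0, 0.001, 0.002], [0.001, 1.0, -0.001], [-0.002, -0.001, -1.0]]
force: [1.7, 0.0, 0.2]
opening: 0.717
time_s: 6.7
position: [0.4167, -0.1263, 0.2101]
tcp_rot: [[-1.0, 0.005, 0.001], [0.005, 1.0, -0.001], [-0.001, -0.001, -1.0]]
force: [0.2, 1.0, -0.9]
opening: 0.795
6.8 [ 0.4157 -0.1236  0.2099] [[-1.0, 0.001, -0.0], [0.001, 1.0, 0.001], [0.0, 0.001, -1.0]] [-0.65478277  0.41669015  0.11105756] 0.7994120375721327
(384, 1054, 3)
[223.66811392 198.27653646]
```

View pics/w3b.png

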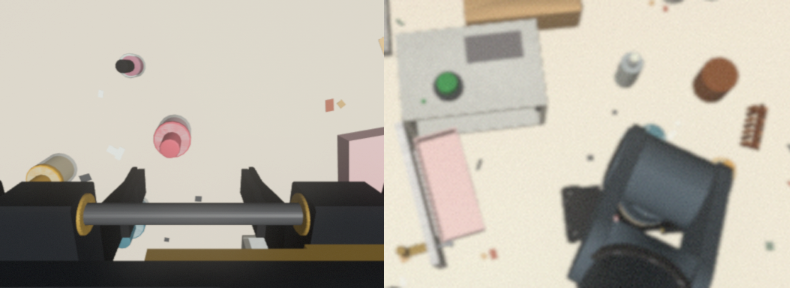

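View pics/t3c.png

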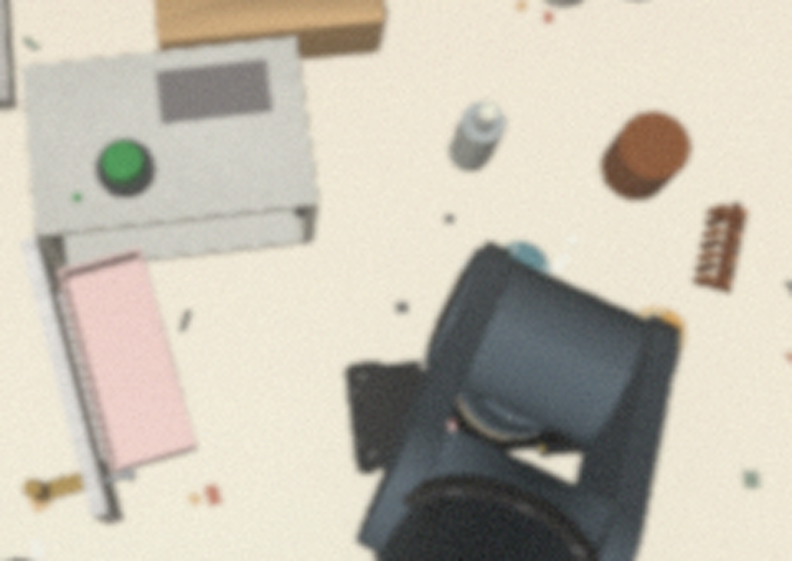

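```bash
python3 -m jog '[[[-17,-28,0],[0,0,0],0.2],[[-17,-28,40],[0,0,0],0.2],[[-17,-28,80],[0,0,0],0.2],[[-17,-28,115],[0,0,0],0.2],[[-17,-28,135],[0,0,0],0.2],[[-17,-28,149],[0,0,0],0.2],[[-17,-28,152],[0,0,0],0.5],[[-17,-28,152],[0,0,0],1],[[-17,-28,152],[0,0,0],1],[[-17,-28,152],[0,0,0],1],[[-17,-28,152],[0,0,0],1],[[-17,-28,152],[0,0,0],1]]'; python3 -m jog '[[[0,0,0],[0,0,0],1],[[0,0,0],[0,0,0],1],[[0,0,0],[0,0,0],1],[[0,0,-2],[0,0,0],1]]'; python3 -c "
from h import *
H=np.array([.6205,.209]); th=1.45
for th in (1.40,1.45):
  c,s=np.cos(th),np.sin(th); R=np.array([[c,s],[-s,c]])  # clockwise
  # door frame x in, y to hinge ; at th=0 x=(1,0), y=(0,1)
  for y in (-.062,0,.062): print(th,y,(H+R@np.array([.014+.044,-.125+y])).round(4))
for u,v in [(62,268),(140,252),(195,445),(112,470)]: print(at_z('top',180+u/3.3,90+v/3.3,.047).round(4))
"
```

```text
time_s: 7.8
position: [0.4339, -0.1521, 0.059]
tcp_rot: [[-1.0, -0.0, 0.002], [-0.0, 1.0, -0.001], [-0.002, -0.001, -1.0]]
force: [-0.2, -0.0, 0.8]
opening: 0.431
time_s: 8.13
position: [0.4331, -0.1518, 0.06]
tcp_rot: [[-1.0, 0.0, -0.0], [0.0, 1.0, 0.0], [0.0, 0.0, -1.0]]
force: [0.3, 0.1, -2.1]
opening: 0.295
1.4 -0.062 [0.4461 0.1201]
1.4 0 [0.5072 0.1306]
1.4 0.062 [0.5683 0.1411]
1.45 -0.062 [0.4419 0.1289]
1.45 0 [0.5034 0.1364]
1.45 0.062 [0.5649 0.1438]
[0.6172 0.1996 0.047 ]
[0.625  0.1258 0.047 ]
[0.4392 0.0913 0.047 ]
[0.4245 0.168  0.047 ]
```

```bash
python3 -m jog '[[[0,0,-40],[0,0,0],1],[[0,0,-80],[0,0,0],1],[[0,0,-120],[0,0,0],1],[[-15,35,-145],[0,0,0],1],[[-30,70,-145],[0,0,0],1],[[-45,105,-145],[0,0,0],1],[[-60,135,-145],[0,0,0],1],[[-67,152,-145],[0,0,0],1],[[-67,152,-145],[0,0,0],1],[[-67,152,-145],[0,0,0],1]]'; python3 -c "
from h import *
show();a=snap('wrist','w4')
cv2.imwrite('pics/w4b.png',cv2.convertScaleAbs(a[:,:,::-1],alpha=1.3))"
```

```text
time_s: 8.97
position: [0.4995, 0.0012, 0.2046]
tcp_rot: [[-1.0, -0.003, -0.002], [-0.003, 1.0, -0.0], [0.002, -0.0, -1.0]]
force: [-0.7, 0.0, -0.5]
opening: 0.294
8.9667 [0.4995 0.0012 0.2046] [[-1.0, -0.003, -0.002], [-0.003, 1.0, -0.0], [0.002, -0.0, -1.0]] [-0.67059355  0.03808473 -0.54252227] 0.2940949572017799
```

View pics/w4b.png

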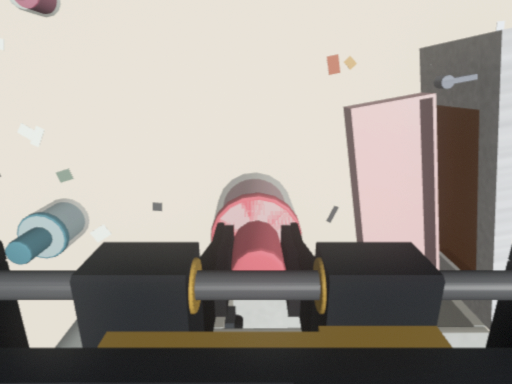

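```bash
python3 -c "
from h import *
a=cv2.imread('pics/w4.png')[30:260,320:512]
cv2.imwrite('pics/w4c.png',cv2.convertScaleAbs(cv2.resize(a,None,fx=2.6,fy=2.6,interpolation=2),alpha=1.2))"
```

```text
(no output)
```

View pics/w4c.png

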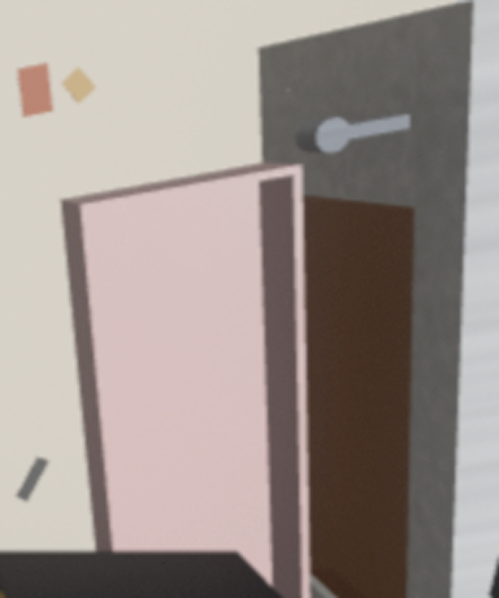

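```bash
python3 -c "
from h import *
T=np.eye(4);T[:3,:3]=[[-1,0,0],[0,1,0],[0,0,-1]];T[:3,3]=[.4995,.0005,.2046]
i=vision.camera_info('wrist');M=T@np.array(i['mount']);K=np.array(i['intrinsics'])
def f(u,v,z):
  d=np.linalg.inv(K)@[320+u/2.6,30+v/2.6,1];d=M[:3,:3]@[d[0],-d[1],-d[2]];o=M[:3,3];return (o+d*(z-o[2])/d[2])[:2].round(4)
for n,u,v,z in [('L free rim',80,203,.047),('L far',113,545,.047),('R free rim',303,166,.047),('R far',310,590,.047),('L bottom',65,200,.02),('L floor-outer',65,200,.017),('door free bottom',260,48,.008),('door free top',472,3,.126),('door top far',456,590,.126)]: print(n,f(u,v,z))
"
```

```text
L free rim [0.4401 0.0898]
L far [0.578  0.1152]
R free rim [0.427  0.1691]
R far [0.5989 0.2001]
L bottom [0.4408 0.0913]
L floor-outer [0.441  0.0921]
door free bottom [0.3838 0.1658]
door free top [0.3844 0.1643]
door top far [0.5541 0.197 ]
```

```bash
python3 -m jog '[[[-20,36,0],[0,0,0],1],[[-40,72,0],[0,0,0],1],[[-60,108,0],[0,0,0],1],[[-80,144,0],[0,0,0],1],[[-87,156,0],[0,0,0],1],[[-87,156,0],[0,0,0],1],[[-87,156,30],[0,0,0],1],[[-87,156,60],[0,0,0],1],[[-87,156,80],[0,0,0],1],[[-87,156,100],[0,0,0],1],[[-87,156,110],[0,0,0],1],[[-87,156,115],[0,0,0],1]]';python3 -m jog '[[[0,0,3],[0,0,0],1],[[0,0,6],[0,0,0],1],[[0,0,9],[0,0,0],1],[[0,0,9],[0,0,0],1]]'
```

```text
time_s: 10.02
position: [0.5855, 0.1541, 0.0881]
tcp_rot: [[-1.0, 0.002, -0.005], [0.002, 1.0, -0.001], [0.005, -0.001, -1.0]]
force: [0.6, -0.1, -0.7]
opening: 0.295
time_s: 10.35
position: [0.5876, 0.1561, 0.0815]
tcp_rot: [[-1.0, 0.0, 0.001], [0.0, 1.0, 0.0], [-0.001, 0.0, -1.0]]
force: [-0.4, -1.0, -1.7]
opening: 0.294
```

```bash
python3 -m jog '[[[0,0,1],[0,0,0],1],[[0,0,2],[0,0,0],1],[[0,0,2],[0,0,0],0.6],[[0,0,2],[0,0,0],0.6],[[0,0,2],[0,0,0],0.6],[[0,0,2],[0,0,0],0.6],[[0,0,-30],[0,0,0],0.6],[[0,0,-60],[0,0,0],0.6],[[5,-35,-100],[0,0,0],0.2],[[10,-70,-130],[0,0,0],0.2],[[12,-110,-130],[0,0,0],0.2],[[14,-150,-130],[0,0,0],0.2]]'; python3 -m jog '[[[10,-36,0],[0,0,0],0.2],[[20,-72,0],[0,0,0],0.2],[[30,-108,0],[0,0,0],0.2],[[35,-144,0],[0,0,0],0.2],[[35,-170,0],[0,0,0],0.2],[[35,-170,0],[0,0,0],0.2],[[35,-170,0],[0,0,0],0.2]]'; python3 -c "
from h import *
show();a=snap('wrist','w5');b=snap('top','t5')
print(proj('wrist',(.5688,-.2219,.088)),proj('wrist',(.4954,-.3387,.088)))
c=np.hstack([a,cv2.resize(b[90:260,180:420],None,fx=384/170,fy=384/170,interpolation=2)])[:,:,::-1]
cv2.imwrite('pics/w5b.png',cv2.convertScaleAbs(cv2.resize(c,None,fx=.75,fy=.75,interpolation=cv2.INTER_AREA),alpha=1.3))"
```

```text
time_s: 11.35
position: [0.5754, 0.0153, 0.2142]
tcp_rot: [[-1.0, -0.003, 0.007], [-0.003, 1.0, -0.001], [-0.007, -0.001, -1.0]]
force: [-0.2, -0.4, -0.3]
opening: 0.617
time_s: 11.93
position: [0.5388, -0.1554, 0.2107]
tcp_rot: [[-1.0, 0.003, 0.001], [0.003, 1.0, 0.0], [-0.001, 0.0, -1.0]]
force: [0.2, -0.1, -0.6]
opening: 0.798
11.9333 [ 0.5388 -0.1554  0.2107] [[-1.0, 0.003, 0.001], [0.003, 1.0, 0.0], [-0.001, 0.0, -1.0]] [ 0.24645858 -0.1494626  -0.56643408] 0.7977259147415177
[182.64436947 209.68234868] [ 41.45592066 130.16529536]
```

View pics/w5b.png

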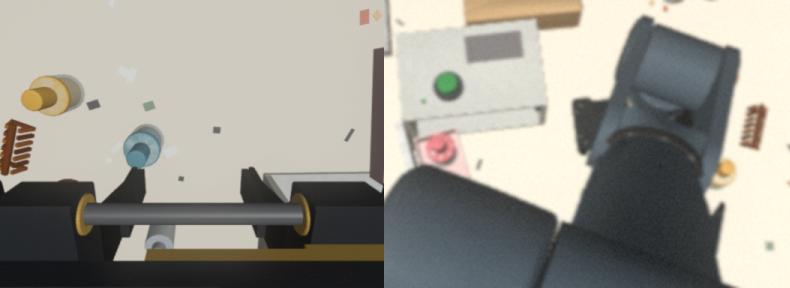

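```bash
python3 -m jog '[[[-15,-34,0],[0,0,0],0.2],[[-30,-67.5,0],[0,0,0],0.2],[[-30,-67.5,40],[0,0,0],0.2],[[-30,-67.5,80],[0,0,0],0.2],[[-30,-67.5,115],[0,0,0],0.2],[[-30,-67.5,135],[0,0,0],0.2],[[-30,-67.5,149],[0,0,0],0.2],[[-30,-67.5,152],[0,0,0],0.5],[[-30,-67.5,152],[0,0,0],1],[[-30,-67.5,152],[0,0,0],1],[[-30,-67.5,152],[0,0,0],1],[[-30,-67.5,152],[0,0,0],1]]'; python3 -m jog '[[[0,0,0],[0,0,0],1],[[0,0,0],[0,0,0],1],[[0,0,0],[0,0,0],1],[[0,0,0],[0,0,0],1],[[0,0,-2],[0,0,0],1]]'
```

```text
time_s: 13.03
position: [0.5699, -0.2217, 0.0601]
tcp_rot: [[-1.0, -0.001, 0.003], [-0.001, 1.0, -0.002], [-0.003, -0.002, -1.0]]
force: [0.8, 0.1, -0.2]
opening: 0.505
time_s: 13.45
position: [0.5685, -0.2214, 0.0604]
tcp_rot: [[-1.0, 0.0, -0.001], [0.0, 1.0, 0.001], [0.001, 0.001, -1.0]]
force: [0.5, 0.4, -1.3]
opening: 0.289
```

```bash
python3 -m jog '[[[0,0,-40],[0,0,0],1],[[0,0,-80],[0,0,0],1],[[0,0,-120],[0,0,0],1],[[0,30,-145],[0,0,0],1],[[5,70,-145],[0,0,0],1],[[10,110,-145],[0,0,0],1],[[15,150,-145],[0,0,0],1],[[20,190,-145],[0,0,0],1],[[30,230,-145],[0,0,0],1],[[40,270,-145],[0,0,0],1],[[42,310,-145],[0,0,0],1],[[42,345,-145],[0,0,0],1]]'; python3 -m jog '[[[0,22,0],[0,0,0],1],[[0,22,0],[0,0,0],1],[[0,22,0],[0,0,0],1],[[0,22,0],[0,0,0],1]]'
```

```text
time_s: 14.45
position: [0.524, 0.126, 0.205]
tcp_rot: [[-1.0, -0.0, -0.004], [-0.0, 1.0, 0.001], [0.004, 0.001, -1.0]]
force: [0.6, 0.5, -2.8]
opening: 0.291
time_s: 14.78
position: [0.5261, 0.1451, 0.2051]
tcp_rot: [[-1.0, -0.0, -0.002], [-0.0, 1.0, -0.001], [0.002, -0.001, -1.0]]
force: [0.6, 0.2, -1.6]
opening: 0.292
```

```bash
python3 -m jog '[[[0,1,30],[0,0,0],1],[[0,1,60],[0,0,0],1],[[0,1,80],[0,0,0],1],[[0,1,100],[0,0,0],1],[[0,1,110],[0,0,0],1],[[0,1,116],[0,0,0],1],[[0,1,120],[0,0,0],1],[[0,1,123],[0,0,0],1],[[0,1,125],[0,0,0],1],[[0,1,125],[0,0,0],1],[[0,1,125],[0,0,0],1]]'
```

```text
time_s: 15.7
position: [0.5273, 0.1466, 0.0813]
tcp_rot: [[-1.0, -0.0, 0.001], [-0.0, 1.0, 0.0], [-0.001, 0.0, -1.0]]
force: [0.0, -0.1, -1.9]
opening: 0.29
```

```bash
python3 -m jog '[[[0,0,1],[0,0,0],1],[[0,0,2],[0,0,0],1],[[0,0,2],[0,0,0],0.6],[[0,0,2],[0,0,0],0.6],[[0,0,2],[0,0,0],0.6],[[0,0,2],[0,0,0],0.6],[[0,0,-30],[0,0,0],0.6],[[0,0,-60],[0,0,0],0.6],[[0,-35,-100],[0,0,0],0.2],[[0,-70,-130],[0,0,0],0.2],[[6,-110,-130],[0,0,0],0.2],[[10,-150,-130],[0,0,0],0.2]]'; python3 -m jog '[[[5,-40,0],[0,0,0],0.2],[[10,-80,0],[0,0,0],0.2],[[15,-120,0],[0,0,0],0.2],[[20,-160,0],[0,0,0],0.2],[[22,-200,0],[0,0,0],0.2],[[22,-240,0],[0,0,0],0.2],[[22,-280,0],[0,0,0],0.2],[[22,-300,0],[0,0,0],0.2],[[22,-300,0],[0,0,0],0.2],[[22,-300,0],[0,0,0],0.2]]'; python3 -c "
from h import *
show();a=snap('wrist','w6');b=snap('top','t6')
print(proj('wrist',(.4954,-.3387,.088)))
c=np.hstack([a,cv2.resize(b[90:260,180:420],None,fx=384/170,fy=384/170,interpolation=2)])[:,:,::-1]
cv2.imwrite('pics/w6b.png',cv2.convertScaleAbs(cv2.resize(c,None,fx=.75,fy=.75,interpolation=cv2.INTER_AREA),alpha=1.3))"
```

```text
time_s: 16.7
position: [0.5195, 0.0053, 0.2132]
tcp_rot: [[-1.0, -0.003, 0.007], [-0.003, 1.0, -0.001], [-0.007, -0.001, -1.0]]
force: [1.3, 0.6, -0.1]
opening: 0.621
time_s: 17.53
position: [0.4954, -0.2946, 0.2098]
tcp_rot: [[-1.0, 0.003, -0.0], [0.003, 1.0, 0.001], [0.0, 0.001, -1.0]]
force: [-0.2, 0.5, -0.7]
opening: 0.801
17.5333 [ 0.4954 -0.2946  0.2098] [[-1.0, 0.003, -0.0], [0.003, 1.0, 0.001], [0.0, 0.001, -1.0]] [-0.23216997  0.49251373 -0.65108058] 0.8008129348974665
[205.00943444 178.74153439]
```

View pics/w6b.png

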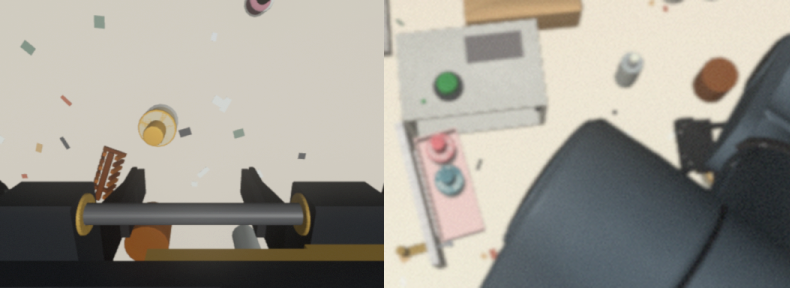

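```bash
python3 -m jog '[[[2,-40,0],[0,0,0],0.3],[[2,-43.5,30],[0,0,0],0.3],[[2,-43.5,60],[0,0,0],0.3],[[2,-43.5,90],[0,0,0],0.3],[[2,-43.5,115],[0,0,0],0.3],[[2,-43.5,135],[0,0,0],0.3],[[2,-43.5,149],[0,0,0],0.3],[[2,-43.5,151],[0,0,0],0.5],[[2,-43.5,151],[0,0,0],1],[[2,-43.5,151],[0,0,0],1],[[2,-43.5,151],[0,0,0],1],[[2,-43.5,151],[0,0,0],1]]'; python3 -m jog '[[[0,0,0],[0,0,0],1],[[0,0,0],[0,0,0],1],[[0,0,0],[0,0,0],1],[[0,0,0],[0,0,0],1],[[0,0,-2],[0,0,0],1],[[0,0,-40],[0,0,0],1],[[0,0,-80],[0,0,0],1],[[0,0,-120],[0,0,0],1],[[0,20,-147],[0,0,0],1]]'
```

```text
time_s: 18.63
position: [0.4946, -0.3377, 0.0606]
tcp_rot: [[-1.0, -0.001, 0.002], [-0.001, 1.0, -0.002], [-0.002, -0.002, -1.0]]
force: [0.1, -0.7, 0.4]
opening: 0.405
time_s: 19.38
position: [0.4949, -0.321, 0.2091]
tcp_rot: [[-1.0, 0.002, 0.004], [0.002, 1.0, -0.005], [-0.004, -0.005, -1.0]]
force: [1.3, -0.5, -1.3]
opening: 0.299
```

```bash
python3 -m jog '[[[0,40,0],[0,0,0],1],[[0,80,0],[0,0,0],1],[[0,120,0],[0,0,0],1],[[0,160,0],[0,0,0],1],[[5,200,0],[0,0,0],1],[[10,240,0],[0,0,0],1],[[15,280,0],[0,0,0],1],[[20,320,0],[0,0,0],1],[[25,360,0],[0,0,0],1],[[27,400,0],[0,0,0],1],[[27.5,440,0],[0,0,0],1],[[27.5,454,0],[0,0,0],1]]'; python3 -m jog '[[[0,0,0],[0,0,0],1],[[0,0,0],[0,0,0],1],[[0,0,30],[0,0,0],1],[[0,0,60],[0,0,0],1],[[0,0,80],[0,0,0],1],[[0,0,100],[0,0,0],1],[[0,0,110],[0,0,0],1],[[0,0,116],[0,0,0],1],[[0,0,120],[0,0,0],1],[[0,0,124],[0,0,0],1],[[0,0,124],[0,0,0],1],[[0,0,124],[0,0,0],1]]'
```

```text
time_s: 20.38
position: [0.4639, 0.1413, 0.2056]
tcp_rot: [[-1.0, -0.003, -0.003], [-0.003, 1.0, 0.002], [0.003, 0.002, -1.0]]
force: [0.2, -0.6, -1.4]
opening: 0.297
time_s: 21.38
position: [0.4667, 0.1365, 0.0826]
tcp_rot: [[-1.0, 0.0, 0.001], [0.0, 1.0, -0.0], [-0.001, -0.0, -1.0]]
force: [-0.4, 0.5, -0.4]
opening: 0.295
```

```bash
python3 -m jog '[[[0,0,1.5],[0,0,0],1],[[0,0,3],[0,0,0],1],[[0,0,3],[0,0,0],0.6],[[0,0,3],[0,0,0],0.6],[[0,0,3],[0,0,0],0.6],[[0,0,3],[0,0,0],0.6],[[0,0,-30],[0,0,0],0.6],[[0,0,-60],[0,0,0],0.6],[[0,-35,-100],[0,0,0],0.6],[[0,-70,-130],[0,0,0],0.6],[[0,-110,-130],[0,0,0],0.7],[[0,-140,-130],[0,0,0],0.7]]'; python3 -m jog '[[[0,0,0],[0,0,0],0.7],[[0,0,0],[0,0,0],0.7]]'; python3 -c "
from h import *
show();a=snap('wrist','w7');b=snap('top','t7')
c=np.hstack([a,cv2.resize(b[90:260,180:420],None,fx=384/170,fy=384/170,interpolation=2)])[:,:,::-1]
cv2.imwrite('pics/w7b.png',cv2.convertScaleAbs(cv2.resize(c,None,fx=.75,fy=.75,interpolation=cv2.INTER_AREA),alpha=1.3))"
```

```text
time_s: 22.38
position: [0.4678, -0.0044, 0.215]
tcp_rot: [[-1.0, -0.003, 0.006], [-0.003, 1.0, -0.002], [-0.006, -0.002, -1.0]]
force: [1.3, -0.9, 0.7]
opening: 0.334
time_s: 22.55
position: [0.4666, -0.0052, 0.2126]
tcp_rot: [[-1.0, 0.005, 0.001], [0.005, 1.0, -0.0], [-0.001, -0.0, -1.0]]
force: [-0.8, -0.0, 0.2]
opening: 0.306
22.55 [ 0.4666 -0.0052  0.2126] [[-1.0, 0.005, 0.001], [0.005, 1.0, -0.0], [-0.001, -0.0, -1.0]] [-0.75890923 -0.0043995   0.19428467] 0.3063468849000177
```

View pics/w7b.png

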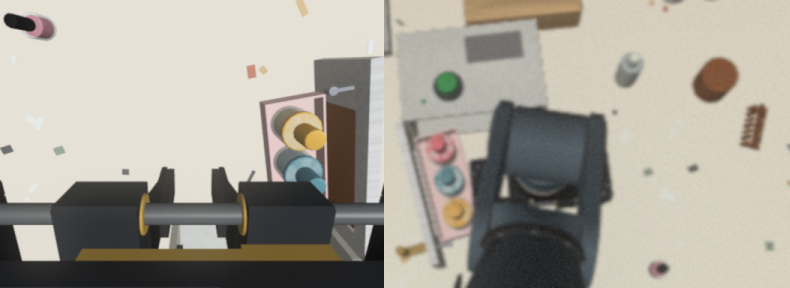

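```bash
python3 -c "
from h import *
for u,v in [(37,488),(40,492)]: print(at_z('top',180+u/3.3,90+v/3.3,.126))
a=cv2.imread('pics/t7.png')[215:265,170:230]
cv2.imwrite('pics/t7c.png',cv2.convertScaleAbs(cv2.resize(a,None,fx=10,fy=10,interpolation=2),alpha=1.4))
for th in (1.38,1.4,1.42,1.45):
  c,s=np.cos(th),np.sin(th);p=(.6205-.043*c-.212*s,.209+.043*s-.212*c); print(th,p,proj('top',(*p,.126)))"
```

```text
[0.40788878 0.2229241  0.126     ]
[0.40430254 0.22064562 0.126     ]
1.38 (np.float64(0.40419249581525285), np.float64(0.21101584557087055)) [195.60091512 238.76539482]
1.4 (np.float64(0.40427607009773614), np.float64(0.21534130409465269)) [194.03721509 238.89922538]
1.42 (np.float64(0.404446131069233), np.float64(0.21966422618134654)) [192.47212656 239.00164283]
1.45 (np.float64(0.4048632268172345), np.float64(0.22614007150873458)) [190.12343756 239.09626266]
```

View pics/t7c.png

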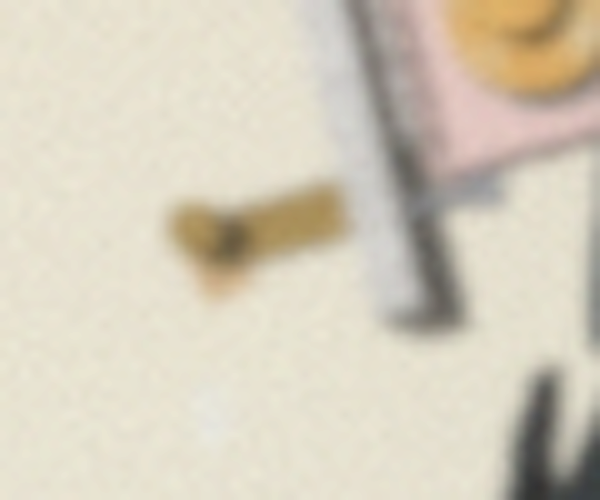

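```bash
python3 -m jog '[[[10,40,0],[0,0,0],0.6],[[20,80,0],[0,0,0],0.6],[[30,120,0],[0,0,0],0.6],[[40,160,0],[0,0,0],0.6],[[50,200,0],[0,0,0],0.6],[[60,232,0],[0,0,0],0.6],[[60,232,0],[0,0,0],0.6],[[60,232,40],[0,0,0],0.6],[[60,232,70],[0,0,0],0.6],[[60,232,70],[0,0,0],0.6]]'; python3 -c "
from h import *
show();a=snap('wrist','w8')
cv2.imwrite('pics/w8b.png',cv2.convertScaleAbs(a[:,:,::-1],alpha=1.3))
print(proj('wrist',(.405,.2276,.126)))"
```

```text
time_s: 23.48
position: [0.4013, 0.2288, 0.1377]
tcp_rot: [[-1.0, -0.003, -0.012], [-0.003, 1.0, -0.003], [0.012, -0.003, -1.0]]
force: [-0.2, -1.1, -0.2]
opening: 0.398
23.4833 [0.4013 0.2288 0.1377] [[-1.0, -0.003, -0.012], [-0.003, 1.0, -0.003], [0.012, -0.003, -1.0]] [-0.17532213 -1.07072325 -0.17175046] 0.3976128989299205
[254.51811372 232.99659941]
```

View pics/w8b.png

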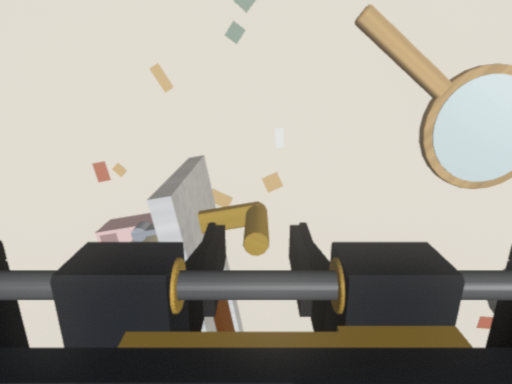

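The wrist view shows the post top at (256,241), between the fingers, so I'll go down and close on it.

```bash
python3 -m jog '[[[-3,0,20],[0,0,0],0.6],[[-3,0,40],[0,0,0],0.6],[[-3,0,50],[0,0,0],0.6],[[-3,0,50],[0,0,0],1],[[-3,0,50],[0,0,0],1],[[-3,0,50],[0,0,0],1],[[-3,0,50],[0,0,0],1],[[-3,0,50],[0,0,0],1]]'
```

```text
time_s: 24.2
position: [0.4103, 0.2291, 0.0935]
tcp_rot: [[-1.0, -0.0, 0.003], [-0.0, 1.0, 0.001], [-0.003, 0.001, -1.0]]
force: [-0.3, 0.9, 4.9]
opening: 0.174
```

```bash
python3 -m jog '[[[0.5,-5,0],[0,0,0],1],[[0.3,-16,0],[0,0,0],1],[[0,-32,0],[0,0,0],1],[[-1,-43,0],[0,0,0],1],[[-2.5,-54,0],[0,0,0],1],[[-5,-64.5,0],[0,0,0],1],[[-7.3,-75,0],[0,0,0],1],[[-14,-95.6,0],[0,0,0],1],[[-23,-115.3,0],[0,0,0],1],[[-33.6,-134,0],[0,0,0],1],[[-39.5,-143,0],[0,0,0],1],[[-46.2,-151.6,0],[0,0,0],1]]'
```

```text
time_s: 25.2
position: [0.4561, 0.0761, 0.0934]
tcp_rot: [[-1.0, -0.0, 0.001], [-0.0, 1.0, -0.0], [-0.001, -0.0, -1.0]]
force: [-1.1, 1.8, 9.1]
opening: 0.174
```

```bash
python3 -m jog '[[[-14,-16,0],[0,0,0],1],[[-30,-31,0],[0,0,0],1],[[-47,-44,0],[0,0,0],1],[[-56,-50,0],[0,0,0],1],[[-66,-55.4,0],[0,0,0],1],[[-75,-60,0],[0,0,0],1],[[-85,-65,0],[0,0,0],1],[[-95,-69,0],[0,0,0],1],[[-105,-72,0],[0,0,0],1],[[-115,-75,0],[0,0,0],1],[[-122,-77,0],[0,0,0],1],[[-122,-77,0],[0,0,0],1]]'
```

```text
time_s: 26.2
position: [0.5721, -0.0005, 0.0933]
tcp_rot: [[-1.0, -0.002, -0.012], [-0.002, 1.0, -0.001], [0.012, -0.001, -1.0]]
force: [-8.1, -3.7, 12.3]
opening: 0.172
```

```bash
python3 -m jog '[[[-4,0,0],[0,0,0],1],[[-8,-1,0],[0,0,0],1],[[-12,-2,0],[0,0,0],1],[[-12,-2,0],[0,0,0],1],[[-12,-2,0],[0,0,0],1],[[-12,-2,0],[0,0,0],1]]'
```

```text
time_s: 26.7
position: [0.5802, -0.0026, 0.0931]
tcp_rot: [[-1.0, -0.003, -0.02], [-0.003, 1.0, -0.001], [0.02, -0.001, -1.0]]
force: [-16.6, -4.6, 19.3]
opening: 0.174
```

```bash
python3 -m jog '[[[-12,0,0],[0,0,0],0.4],[[-6,0,0],[0,0,0],0.1],[[0,0,0],[0,0,0],0.1],[[0,0,0],[0,0,0],0.1],[[0,0,0],[0,0,0],0.1],[[0,0,-40],[0,0,0],0.1],[[0,0,-80],[0,0,0],0.1],[[0,0,-110],[0,0,0],0.1],[[30,-20,-110],[0,0,0],0.1],[[60,-20,-110],[0,0,0],0.1],[[90,0,-185],[0,0,0],0.1],[[90,0,-185],[0,0,0],0.1]]'; python3 -c "
from h import *
a=snap('wrist','w9');b=snap('top','t9');s=snap('side','s9')
show()
w=cv2.imread('pics/w1.png')
a2=cv2.resize(a[200:300,150:400],None,fx=1.2,fy=1.2)[:,:,::-1]
S0=cv2.imread('pics/s0.png')[140:215,230:320];S9=cv2.imread('pics/s9.png')[140:215,230:320]
big=lambda i,f:cv2.resize(i,None,fx=f,fy=f,interpolation=2)
top=np.hstack([big(S0,4.2),big(S9,4.2)]); 
bot_=np.hstack([big(w[200:280,180:340],2.3),big(a[200:280,180:340,::-1],2.3)])
bot_=cv2.copyMakeBorder(bot_,0,0,0,max(0,top.shape[1]-bot_.shape[1]),cv2.BORDER_CONSTANT)[:,:top.shape[1]]
o=np.vstack([top,bot_]);print(o.shape);cv2.imwrite('pics/cmp.png',cv2.convertScaleAbs(o,alpha=1.3))
d=cv2.absdiff(S0,S9).max(2);print((d>25).sum())
ys,xs=np.where(d>25);print(np.c_[xs,ys][:40].tolist())"
```

```text
time_s: 27.7
position: [0.4954, -0.0014, 0.2755]
tcp_rot: [[-1.0, 0.002, -0.008], [0.002, 1.0, 0.002], [0.008, 0.002, -1.0]]
force: [2.2, 0.2, 0.3]
opening: 0.89
27.85 [ 0.5004 -0.0015  0.2801] [[-1.0, -0.001, 0.007], [-0.001, 1.0, -0.001], [-0.007, -0.001, -1.0]] [ 0.56318343 -0.49979324 -0.46636015] 0.896579551150796
(499, 756, 3)
237
[[4, 0], [5, 0], [6, 0], [7, 0], [8, 0], [9, 0], [10, 0], [11, 0], [13, 0], [14, 0], [15, 0], [16, 0], [17, 0], [18, 0], [19, 0], [20, 0], [21, 0], [22, 0], [23, 0], [24, 0], [25, 0], [26, 0], [27, 0], [28, 0], [29, 0], [30, 0], [31, 0], [32, 0], [33, 0], [34, 0], [4, 1], [5, 1], [6, 1], [7, 1], [8, 1], [9, 1], [10, 1], [11, 1], [15, 1], [16, 1]]
```

```bash
python3 -c "
from h import *
S0=cv2.imread('pics/s0.png');S9=cv2.imread('pics/s9.png')
d=cv2.absdiff(S0,S9).max(2)[150:215,230:320];print((d>25).sum(),np.argwhere(d>25)[:30].tolist())
p=proj('side',(.577,-.003,.11));print(p, proj('side',(.565,0,.11)))
x,y=p.astype(int)
t=S0[y-9:y+12,x-9:x+9];r=cv2.matchTemplate(S9[y-17:y+20,x-17:x+17],t,cv2.TM_CCOEFF_NORMED);print(cv2.minMaxLoc(r),'expect 8,8')
"
```

```text
61 [[0, 18], [0, 19], [0, 20], [0, 21], [0, 22], [0, 23], [0, 24], [0, 25], [1, 18], [1, 19], [1, 20], [1, 21], [1, 22], [1, 23], [1, 24], [1, 25], [2, 19], [2, 20], [2, 21], [2, 22], [2, 23], [2, 24], [2, 25], [3, 19], [3, 20], [3, 21], [3, 22], [3, 23], [3, 24], [3, 25]]
[264.54050878 191.0519196 ] [261.34803542 191.63601676]
(-0.5541995167732239, 0.9970039129257202, (16, 0), (8, 8)) expect 8,8
```

```bash
python3 -m jog '[[[-30,22,0],[0,0,0],1],[[-60,44,0],[0,0,0],1],[[-90,66,0],[0,0,0],1],[[-120,88,0],[0,0,0],1],[[-150,110,0],[0,0,0],1],[[-176,127,0],[0,0,0],1],[[-176,127,0],[0,0,0],1],[[-176,127,20],[0,0,0],1],[[-176,127,50],[0,0,0],1],[[-176,127,80],[0,0,0],1],[[-176,127,100],[0,0,0],1],[[-176,127,100],[0,0,0],1]]'; python3 -m jog '[[[0,0,0],[0,0,0],1],[[0,0,0],[0,0,0],1]]'
```

```text
time_s: 28.85
position: [0.6708, 0.1246, 0.1697]
tcp_rot: [[-1.0, 0.0, -0.014], [0.0, 1.0, -0.001], [0.014, -0.001, -1.0]]
force: [-0.1, 0.4, -0.9]
opening: 0.078
time_s: 29.02
position: [0.6763, 0.1249, 0.1777]
tcp_rot: [[-1.0, 0.0, 0.001], [0.0, 1.0, -0.0], [-0.001, -0.0, -1.0]]
force: [0.1, 0.1, 0.9]
opening: 0.016
```

```bash
python3 -m jog '[[[0,0,10],[0,0,0],1],[[0,0,18],[0,0,0],1],[[0,0,24],[0,0,0],1],[[0,0,29],[0,0,0],1],[[0,0,32],[0,0,0],1],[[0,0,35],[0,0,0],1],[[0,0,37],[0,0,0],1],[[0,0,37],[0,0,0],1],[[0,0,37],[0,0,0],1]]'
```

```text
time_s: 29.77
position: [0.6765, 0.1251, 0.1443]
tcp_rot: [[-1.0, -0.0, 0.004], [-0.0, 1.0, -0.0], [-0.004, -0.0, -1.0]]
force: [-4.1, -0.8, 16.0]
opening: 0.006
```

```bash
python3 -m jog '[[[0,0,1.5],[0,0,0],1],[[0,0,1.5],[0,0,0],1],[[0,0,-10],[0,0,0],1],[[0,0,-40],[0,0,0],1],[[0,0,-70],[0,0,0],0.3],[[25,-32,-70],[0,0,0],0.2],[[50,-64,-70],[0,0,0],0.2],[[75,-96,-70],[0,0,0],0.2],[[98,-128,-70],[0,0,0],0.2],[[98,-128,-70],[0,0,0],0.2],[[98,-128,-70],[0,0,0],0.2]]'
```

```text
time_s: 30.68
position: [0.5763, -0.0043, 0.2102]
tcp_rot: [[-1.0, 0.004, -0.001], [0.004, 1.0, 0.0], [0.001, 0.0, -1.0]]
force: [0.7, -0.5, 1.6]
opening: 0.451
```

```bash
python3 -m jog '[[[0,1,10],[0,0,0],0.2],[[0,1,20],[0,0,0],0.2],[[0,1,40],[0,0,0],0.2],[[0,1,70],[0,0,0],0.2],[[0,1,95],[0,0,0],0.2],[[0,1,112],[0,0,0],0.2],[[0,1,117],[0,0,0],0.2],[[0,1,117],[0,0,0],1],[[0,1,117],[0,0,0],1],[[0,1,117],[0,0,0],1],[[0,1,117],[0,0,0],1],[[0,1,117],[0,0,0],1]]'; python3 -m jog '[[[0,0,0],[0,0,0],1],[[0,0,0],[0,0,0],1],[[0,0,0],[0,0,0],1],[[0,0,0],[0,0,0],1]]'
```

```text
time_s: 31.68
position: [0.5784, -0.0019, 0.0944]
tcp_rot: [[-1.0, -0.0, 0.002], [-0.0, 1.0, -0.0], [-0.002, -0.0, -1.0]]
force: [-0.0, -0.4, -0.4]
opening: 0.508
time_s: 32.02
position: [0.5776, -0.0019, 0.0934]
tcp_rot: [[-1.0, 0.0, 0.0], [0.0, 1.0, -0.0], [-0.0, -0.0, -1.0]]
force: [1.5, 1.2, 0.5]
opening: 0.207
```

```bash
python3 -m jog '[[[0,0,0],[0,0,0],1],[[0,0,0],[0,0,0],1],[[4,1,0],[0,0,0],1],[[10,2,0],[0,0,0],1],[[18,4.5,0],[0,0,0],1],[[26,7,0],[0,0,0],1],[[34,10,0],[0,0,0],1],[[42,13,0],[0,0,0],1],[[51,17.4,0],[0,0,0],1],[[60.7,22,0],[0,0,0],1],[[70,28,0],[0,0,0],1],[[79.2,33.5,0],[0,0,0],1]]'; python3 -m jog '[[[8,6,0],[0,0,0],1],[[17,13,0],[0,0,0],1],[[33,28,0],[0,0,0],1],[[47.3,44,0],[0,0,0],1],[[60,61.6,0],[0,0,0],1],[[70.6,80.4,0],[0,0,0],1],[[79.4,100,0],[0,0,0],1],[[86.2,120.7,0],[0,0,0],1],[[91,141.7,0],[0,0,0],1],[[93,155,0],[0,0,0],1],[[93.6,163.2,0],[0,0,0],1],[[93.6,165,0],[0,0,0],1]]'
```

```text
time_s: 33.02
position: [0.4986, 0.0331, 0.0933]
tcp_rot: [[-1.0, 0.001, 0.003], [0.001, 1.0, 0.001], [-0.003, 0.001, -1.0]]
force: [5.9, 6.0, -4.3]
opening: 0.174
time_s: 34.02
position: [0.4024, 0.1972, 0.0933]
tcp_rot: [[-1.0, -0.003, -0.003], [-0.003, 1.0, -0.001], [0.003, -0.001, -1.0]]
force: [-1.7, -2.5, 4.6]
opening: 0.171
```

Door is at about 1.3 rad. I'll release, go straight up, move well clear and check.

```bash
python3 -m jog '[[[0,0,0],[0,0,0],0.65],[[0,0,0],[0,0,0],0.65],[[0,0,0],[0,0,0],0.65],[[0,0,0],[0,0,0],0.65],[[0,0,-20],[0,0,0],0.65],[[0,0,-60],[0,0,0],0.65],[[0,0,-100],[0,0,0],0.65],[[0,0,-140],[0,0,0],0.65],[[0,-40,-150],[0,0,0],0.65],[[0,-80,-150],[0,0,0],0.65],[[0,-120,-150],[0,0,0],0.65],[[0,-160,-150],[0,0,0],0.65]]'; python3 -m jog '[[[0,-40,0],[0,0,0],0.65],[[0,-80,0],[0,0,0],0.65],[[0,-120,0],[0,0,0],0.65],[[0,-160,0],[0,0,0],0.65],[[0,-160,0],[0,0,0],0.65],[[0,-160,0],[0,0,0],0.65]]'; python3 -c "
from h import *
b=snap('top','t10');s=snap('side','s10')
show()
T=cv2.resize(b[85:265,150:420],None,fx=2.9,fy=2.9,interpolation=2)[:,:,::-1][:, :780]
S=cv2.resize(s[130:290,200:400],None,fx=1.9,fy=1.9,interpolation=2)[:,:,::-1]
T=cv2.resize(b[85:265,165:305],None,fx=3.3,fy=3.3,interpolation=2)[:,:,::-1]
S=cv2.resize(s[140:250,225:325],None,fx=3.3,fy=3.3,interpolation=2)[:,:,::-1]
S=cv2.copyMakeBorder(S,0,T.shape[0]-S.shape[0],0,0,0)
o=np.hstack([T,S]);print(o.shape);cv2.imwrite('pics/fin.png',cv2.convertScaleAbs(o,alpha=1.4))"
```

```text
time_s: 35.02
position: [0.4043, 0.035, 0.2437]
tcp_rot: [[-1.0, -0.001, 0.001], [-0.001, 1.0, -0.0], [-0.001, -0.0, -1.0]]
force: [1.4, 0.5, -0.4]
opening: 0.353
time_s: 35.52
position: [0.4044, -0.1258, 0.243]
tcp_rot: [[-1.0, 0.006, -0.0], [0.006, 1.0, 0.0], [0.0, 0.0, -1.0]]
force: [-0.5, -0.1, -0.5]
opening: 0.353
35.6167 [ 0.4038 -0.1228  0.2427] [[-1.0, 0.001, -0.002], [0.001, 1.0, 0.001], [0.002, 0.001, -1.0]] [-0.49913664  0.16344779  0.37213995] 0.34584898959977795
(594, 792, 3)
```

View pics/fin.png

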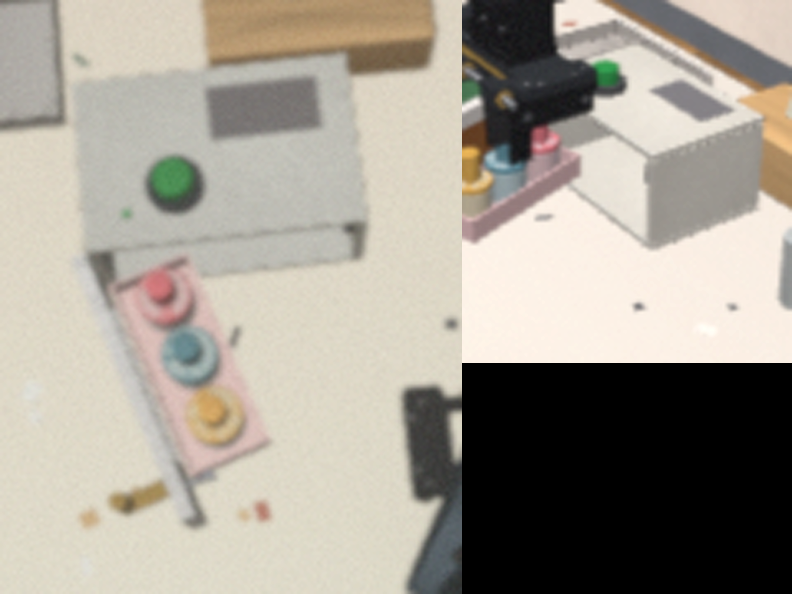

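The door stands wide open at about 1.25–1.3 rad. All three cases are upright in the rack, at (158,288), (187,348) and (212,408), and the plunger is back up at (172,178). The robot is touching nothing, so I'm handing in.

```bash
python3 -m jog '[[[0,0,0],[0,0,0],0.65],[[0,0,0],[0,0,0],0.65]]'; python3 -c "
from rig import bot
print(bot.hand_in())"
```

```text
time_s: 35.78
position: [0.4043, -0.1218, 0.243]
tcp_rot: [[-1.0, -0.002, -0.001], [-0.002, 1.0, 0.001], [0.001, 0.001, -1.0]]
force: [0.4, -0.2, 0.4]
opening: 0.352
the job is handed in; nothing more can be done
None
```

I carried out the whole sequence and handed the job in at about 36 s; the hand-in gave no verdict. The steps were: open the door, put all three cases in the rack, push the door shut, press the plunger down and let it spring back, and open the door again.

**Last checks:**
- **Door shut:** after closing, the handle in the side picture matched its starting position to the pixel.
- **Plunger:** it was pressed with 16 N and stopped at z 144 mm, which is the bottom of its travel. It is back up in the last picture.
- **Final state:** the last picture shows the door open at about 1.25–1.3 rad and the three cases upright in a row in the rack. The gripper is clear of everything.
- **Other things on the counter:** none looked moved in the pictures, but I did not measure them at the end.

**Disagreement:** at the first opening, the handle's position put the door at about 1.45 rad and the rack's edges at about 1.39 rad. I placed the cases by the rack's edges. During the closing push, the wrist force reached about 26 N, well below the 120 N limit.

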